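# Square up the row of stamp blocks against the batten

### The job

Pick up the wooden straightedge by its grip rib and with its long edge push the four loose stamp blocks, all together, into a straight row flat against the cork face of the batten. Feel them home and hold them there for about a second with a light, steady push of 5 to 10 N, never over 15 N, because the cork dents; do not touch the blocks with the gripper. Then draw the straightedge back clear of the row, lay it flat on the table and let it go, leaving everything else where it is.

Things in the scene. Friction and masses are not known exactly. Their poses are not given: they have to be found in the camera images.
- batten: Rigid, fixed wooden batten, 240 mm long, 29 mm deep, 22 mm high, with a thin cork facing on the side towards the robot. Origin on the table under the middle of the cork face; x points from the face into the batten (away from the robot), y along it, z up. A total push of over 15 N dents the cork; a push of 5 to 10 N seats the row (1 to 2.5 N of it go into sliding the blocks).
- straightedge: Loose wooden straightedge, 0.2 kg, flat on the table at the right. An upright rib (14 mm thick in x, 50 long in y, top 60 mm up, standing on a 16 mm high saddle, screws to 22 mm) is clamped on a blade 220 mm long (y), 70 wide, 10 thick. Origin on the underside below the rib's middle; +x points to the blade's pushing edge, set 45 to 65 mm ahead of the origin, differently each time.
- grip (a point): Point to grip the rib, in its middle, 48 mm above the underside; pinch it along the straightedge's x axis. The blade's clamping holds firmly; how far forward it is set is not reported, only seen or felt.
- stamp_1: Carved wooden stamp block, number 1 of the row counted from the left as seen from the robot: a block 28 mm (its x) by 36 mm (its y) and 24 mm high with a small turned knob in the middle of its top (16 mm wide, to 46 mm height). 60 g. Origin in the middle of its underside; its +x side is the one to lie against the batten.
- stamp_2: Carved wooden stamp block, number 2 of the row counted from the left as seen from the robot: a block 28 mm (its x) by 36 mm (its y) and 24 mm high with a small turned knob in the middle of its top (16 mm wide, to 46 mm height). 60 g. Origin in the middle of its underside; its +x side is the one to lie against the batten.
- stamp_3: Carved wooden stamp block, number 3 of the row counted from the left as seen from the robot: a block 28 mm (its x) by 36 mm (its y) and 24 mm high with a small turned knob in the middle of its top (16 mm wide, to 46 mm height). 60 g. Origin in the middle of its underside; its +x side is the one to lie against the batten.
- stamp_4: Carved wooden stamp block, number 4 of the row counted from the left as seen from the robot: a block 28 mm (its x) by 36 mm (its y) and 24 mm high with a small turned knob in the middle of its top (16 mm wide, to 46 mm height). 60 g. Origin in the middle of its underside; its +x side is the one to lie against the batten.
- jar_blue: Bystander, loose: small lidded glaze jar, 45x42x56 mm, beside the right end of the batten. Origin in the middle of its underside.
- jar_moss: Bystander, loose: lidded glaze jar, 56x56x68 mm, in front of the tool chest. Origin in the middle of its underside.
- jar_cream: Bystander, loose: largest lidded glaze jar, 62x64x82 mm, in front of the tool chest. Origin in the middle of its underside.
- timer: Bystander, loose: round wind-up timer, 67x67x45 mm, left of the work and nearer the robot. Origin in the middle of its underside.
- cutter: Bystander, loose: fluted tin cutter ring, 48x53x22 mm, at the right of the table, nearer the robot. Origin in the middle of its underside.
Not all that is in view belongs to the job. What is shaped like the stamp_3 but purple or red is not meant.

How it is judged:
By the outcome, as a careful person would: the job done as asked, in the order asked, and still so for the second after the job is handed in, with the robot touching nothing.
It also fails if it takes over 61 s, if anything falls off the work surface, if the arm or the gripper's body presses on something with over 40 N, if the wrist force passes 120 N, or if a joint passes its speed limit or range.

### The arm

A 6-joint arm with a two-finger parallel gripper is mounted at the origin on the work surface; the furniture and walls round the work are solid. World frame = base frame: x ahead of the robot, y to its left, z up, the work surface at z = 0. Lengths are in mm, angles in rad, forces in N, time in s.
With the tool pointing down it reaches from about 350 to 775 mm from the base axis. Payload 7.3 kg.
Tool frame: the origin (TCP) lies at the very end of the fingers, on their centre line; the grasp point (between the pads) lies 19 mm behind it (env.grip_depth is the distance from the TCP to the grasp point, in mm); z points along the fingers, y is the line along which they close (so a half turn about z gives the same grasp; the last joint's range is limited). The gripper opens to 92 mm and grips with 3 to 60 N. Pads are 19 mm wide; open, the fingers measure 130 mm over their backs; the gripper's body (75 mm by 190 mm) begins 47 mm behind the grasp point.
Start: joints at [1.131, 0.342, 1.524, -0, 1.275, -0.146], TCP at [152.022, 502.531, 197.541] pointing down, gripper open.
Joint ranges: [-2.53, 2.53], [-0.77, 2.02], [0.04, 2.7], [-1, 4.14], [0.28, 2.66], [-3.11, 3.11]. Speed limits (rad/s): [2.57, 2.57, 3.14, 3.14, 3.14, 3.14].

### API

Orientations are given as [roll, pitch, yaw] about the fixed x, y, z axes, in that order (R = Rz(yaw) Ry(pitch) Rx(roll)).
In Python, from cell import env gives the robot as it stands.
- The arm moves only by the tool carry_out, never from a script. Its argument "targets" is a list of rows, each an object with "dr": the turn, a rotation vector about the tool's x, y, z in degrees, a list of three; "translation": the shift along the tool's x, y, z in cm, a list of three; "claw": the opening, from -1 (shut) to 1 (fully open). A call has 1 to 12 rows; each row is the pose to reach, as a shift and turn from the pose commanded when the call began, along the tool's axes at that moment; what a row does not reach only later rows make up. A row lasts 1/10 s, in which the tool goes at most 50 mm and 8.59 degrees, less where a joint would pass 70% of its speed; a pose out of reach is approached as far as the arm can. A call with a gripper value outside its range is refused whole. The fingers move at their own pace and stop on an object; "force" is the grip in N (left out, the last holds). Time passes only in rows, so rows that repeat a pose let the fingers close. It gives the time, the measured TCP pose, the force, the opening and the grip force at its end, in the units of the state.
- env.get_obs(): the state, without advancing time (a new reading comes with each control period).
- env.camera(name): name is "scene" or "top"; returns the picture (420x560x3 uint8, blue, green, red); there is no depth.
- env.camera_info(name): a dict with "vfov" (degrees; the focal length in pixels is half the picture's height over the tangent of half this angle, whatever the lens; pixels are square), "cx", "cy" (the principal point, pixels), "R" (3x3) and "t" (3): a world point X has camera coordinates R X + t. Camera axes: x right, y down, z forward; pixel columns grow to the right and rows downward; lengths in mm; the calibration is good to about 2 mm. A picture is of the moment at which its call begins. camera_info takes no time and is no camera call.
- env.job_done(): hands the job in; it is judged then, once.
Trained networks look in the newest picture that a camera, given by its name, has taken for a name from the list of things; names that differ only in an ending like _2 or _b are one class to them, and where a whole thing is asked for, a point or a joint stands for the part that bears it (a point fixed in the world has none). Each returns a list of dicts, best first, with "conf" (0 to 1); they miss things now and then, are a little off and sometimes report something else, mostly with a low value. They report only what shows in the picture. A call takes as long as a camera call. They do not tell look-alikes from the thing itself.
- env.find_in(camera, target): "box" ([left, top, right, bottom] in pixels, round what is visible of it).
- env.place_of(camera, target): "position" ([column, row] in pixels: a listed point, or the origin of a listed thing).
The state is a dict: "time": time; "joint_positions": joint angles; "joint_vel": joint speeds; "joint_efforts": joint torques, N m; "eef_pos": TCP position; "tool_rot": TCP orientation; "contact_force": force on the tool from outside, world axes, zero at the start; "wrist_torque": the same for the moment, N m; "finger_gap": finger opening in mm; "finger_force": force on a finger pad.
Only numpy, scipy, OpenCV 4.12 (cv2) and the standard library are available. Lean on these libraries where they do the work, as an engineer would, in place of code of your own. Each camera call takes 0.05 s, during which the arm holds its last target. There are 200 camera calls.

## Working session

There is one attempt and no reset: what is moved stays moved. The work goes in short steps, Python scripts to look and compute and a tool call to move; the robot and the scene stay as the last step left them, time stands still between calls to the robot, and variables do not carry over. Pictures are saved under pics/ and viewed, at most 10 in all, crops included, and the job is handed in when it is done.

Besides the shell and the picture viewer there is one more tool, called after "Request:" by a JSON object that holds its "name" and its "arguments". carry_out: Moves the arm, as the interface text tells. Its arguments: {"type":"object","properties":{"targets":{"type":"array"},"force":{"type":"number"}},"required":["targets"]}

```bash
ls; mkdir -p pics
cat > h.py <<'E'
import numpy as np, cv2
from cell import env
from scipy.spatial.transform import Rotation as Ro
def ray(cam,px):
    i=env.camera_info(cam); R=np.array(i["R"]);t=np.array(i["t"]); f=210/np.tan(np.radians(i["vfov"])/2)
    return -R.T@t, R.T@np.array([(px[0]-i["cx"])/f,(px[1]-i["cy"])/f,1])
def onz(cam,px,z):
    c,d=ray(cam,px); return c+d*(z-c[2])/d[2]
def proj(cam,X):
    i=env.camera_info(cam); f=210/np.tan(np.radians(i["vfov"])/2)
    p=np.array(i["R"])@np.array(X,float)+np.array(i["t"]); return f*p[:2]/p[2]+[i["cx"],i["cy"]]
E
python3 - <<'E'
from h import *
for c in("scene","top"):
    im=env.camera(c); cv2.imwrite(f"pics/{c}0.png",im); i=env.camera_info(c); print(c,i)
    for n in["straightedge","grip","stamp_1","batten","jar_blue","timer","cutter"]:
        for d in env.place_of(c,n)[:6]:
            z=48 if n=="grip" else 0
            print(n,round(d["conf"],2),np.round(d["position"]),np.round(onz(c,d["position"],z)))
print(env.get_obs())
E
```

```text
pics
scene {'vfov': 51.66415591813434, 'cx': 269.48205939097426, 'cy': 208.63492802923955, 'R': array([[ 0.46554373, -0.88493517, -0.01260064],
       [-0.63302343, -0.32300127, -0.70352791],
       [ 0.61850657,  0.33549951, -0.71055591]]), 't': array([-309.93197663,  301.58530821,  726.83632037])}
straightedge 0.6 [360. 269.] [ 448. -326.    0.]
grip 0.67 [366. 255.] [ 448. -332.   48.]
stamp_1 0.77 [312. 202.] [ 582. -159.    0.]
stamp_1 0.75 [229. 252.] [362. -62.   0.]
stamp_1 0.72 [310. 358.] [ 222. -313.    0.]
stamp_1 0.7 [332. 212.] [ 574. -213.    0.]
stamp_1 0.58 [258. 204.] [519. -48.   0.]
stamp_1 0.52 [290. 193.] [585. -98.   0.]
batten 0.73 [306. 190.] [ 614. -127.    0.]
jar_blue 0.75 [366. 209.] [ 619. -280.    0.]
jar_blue 0.55 [302. 191.] [ 608. -122.    0.]
timer 0.76 [170. 216.] [392. 116.   0.]
cutter 0.76 [294. 293.] [ 332. -230.    0.]
cutter 0.69 [306. 190.] [ 615. -128.    0.]
cutter 0.59 [311. 199.] [ 590. -151.    0.]
top {'vfov': 46.86265796335169, 'cx': 281.6613412390466, 'cy': 206.75010210544437, 'R': array([[-0.02391204, -0.99970711, -0.00373048],
    
[... 684 characters left out ...]
time': 0.8, 'joint_positions': array([ 1.13100194e+00,  3.41976760e-01,  1.52411471e+00, -9.26380744e-06,
        1.27544363e+00, -1.46010495e-01]), 'joint_vel': array([-0.00148301,  0.00239773,  0.00094015, -0.0008317 , -0.00029131,
       -0.00134861]), 'joint_efforts': array([-2.12319697e-03, -4.31090426e+01, -2.44466472e+01,  7.15951016e-02,
        4.82230028e-02, -3.33938112e-05]), 'eef_pos': array([152.01414476, 502.50983122, 197.54743546]), 'tool_rot': array([3.14153700e+00, 1.71424165e-05, 2.84781146e+00]), 'contact_force': array([0.13126343, 0.02701336, 0.64251979]), 'wrist_torque': array([ 0.0035677 , -0.05305596,  0.08878799]), 'finger_force': 0.0, 'finger_gap': 91.6216314350267}
```

Run:
```python
import cv2
a=cv2.imread("pics/top0.png")[110:320,160:440]; cv2.imwrite("pics/top0c.png",cv2.resize(a,(800,600),interpolation=cv2.INTER_CUBIC))
```

```text
(no output)
```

View pics/top0c.png

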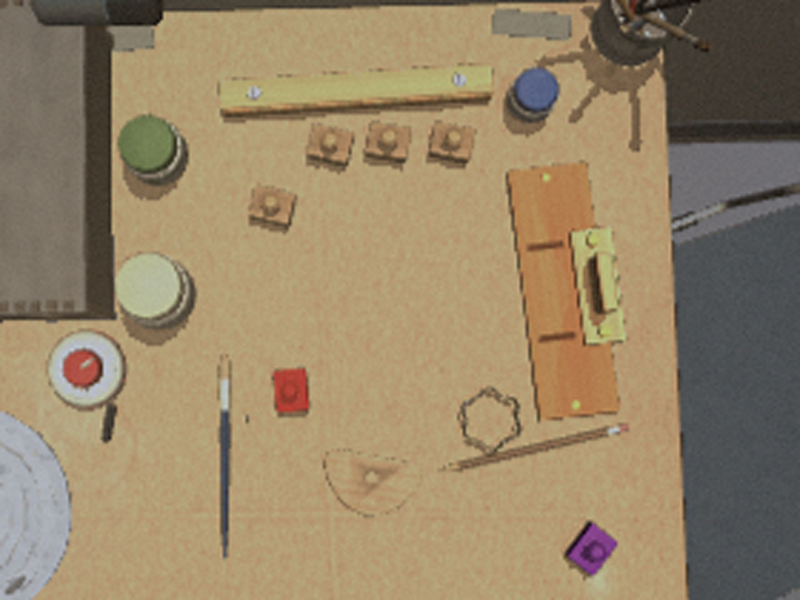

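View pics/scene0.png

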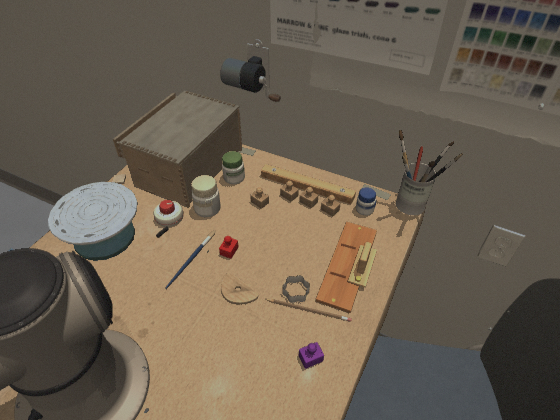

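Run:
```python
from h import *
im=cv2.imread("pics/top0.png"); hsv=cv2.cvtColor(im,cv2.COLOR_BGR2HSV)
def c2i(p): return (np.array(p)/2.857+[160,110])
for p in [(540,300),(600,320),(350,90),(350,110),(350,104),(650,330)]:
    u,v=c2i(p).astype(int); print(p,hsv[v,u])
# edge fits by subpixel gradient along scan lines
g=im.astype(float)
def edge(p0,p1,n,half,ch):
    # p0,p1 image points of approximate edge; returns max-gradient points across it
    p0,p1=c2i(p0),c2i(p1); d=(p1-p0)/np.linalg.norm(p1-p0); nn=np.array([-d[1],d[0]]); out=[]
    s=np.arange(-half,half+.01,.25)
    for t in np.linspace(.06,.94,n):
        q=p0+t*(p1-p0)+s[:,None]*nn
        v=cv2.remap(ch.astype(np.float32),q[:,0].astype(np.float32)[None],q[:,1].astype(np.float32)[None],cv2.INTER_LINEAR)[0]
        gr=np.abs(np.gradient(cv2.GaussianBlur(v[None],(5,1),0)[0])); gr=gr[2:-2]
        out.append(q[2+gr.argmax()])
    return np.array(out,np.float32)
def fit(P,z):
    W=np.array([onz("top",p,z)[:2] for p in P],np.float32)
    l=cv2.fitLine(W,cv2.DIST_HUBER,0,.01,.01).ravel(); r=(W-l[2:])@[-l[1],l[0]]
    return l,np.abs(r).mean(),np.degrees(np.arctan2(l[1],l[0]))
sat=hsv[:,:,1]; blue=im[:,:,0]; val=im[:,:,2]
for nm,a,b,z in [("bladeL",(508,170),(540,419),10),("bladeTop",(508,170),(587,164),10),("bladeBot",(540,419),(619,411),10),("batFront",(222,111),(492,94),22),("batBack",(222,80),(492,64),22),("batL",(221,80),(222,110),22),("batR",(492,64),(492,94),22),("saddleR",(606,229),(624,340),16),("saddleL",(572,232),(589,343),16)]:
    for c,ch in(("blue",blue),("red",val)):
        l,r,ang=fit(edge(a,b,25,3,ch),z); print(nm,c,np.round(l,4),round(float(r),2),round(float(ang),2))
```

```text
(540, 300) [ 15 141 177]
(600, 320) [ 14 121 158]
(350, 90) [ 28  89 181]
(350, 110) [ 17 108 102]
(350, 104) [ 17 120 132]
(650, 330) [ 16 100 179]
bladeL blue [ 9.956000e-01  9.420000e-02  4.525722e+02 -2.620354e+02] 0.56 5.41
bladeL red [ 9.955000e-01  9.440000e-02  4.341288e+02 -2.638113e+02] 0.91 5.42
bladeTop blue [ 7.810000e-02 -9.969000e-01  5.573252e+02 -2.866416e+02] 0.53 -85.52
bladeTop red [ 1.005000e-01 -9.949000e-01  5.580422e+02 -2.900740e+02] 3.44 -84.23
bladeBot blue [ 7.160000e-02 -9.974000e-01  3.369397e+02 -3.109167e+02] 0.53 -85.89
bladeBot red [ 8.330000e-02 -9.965000e-01  3.397236e+02 -3.154397e+02] 0.69 -85.22
batFront blue [ 4.560000e-02 -9.990000e-01  6.144596e+02 -1.208780e+02] 2.21 -87.39
batFront red [ 3.99000e-02 -9.99200e-01  6.12911e+02 -1.10515e+02] 0.42 -87.71
batBack blue [ 4.020000e-02 -9.992000e-01  6.436573e+02 -1.282856e+02] 1.87 -87.69
batBack red [ 4.510000e-02 -9.990000e-01  6.436242e+02 -1.304100e+02] 2.35 -87.42
batL blue [ 9.95300e-01  9.69000e-02  6.22539e+02 -2.47120e+00] 1.42 5.56
batL red [ 9.99800e-01  1.73000e-02  6.25371e+02 -1.79710e+00] 1.37 0.99
batR blue [ 9.942000e-01  1.077000e-01  6.287055e+02 -2.434038e+02] 0.53 6.18
batR red [ 9.971000e-01  7.570000e-02  6.324924e+02 -2.425788e+02] 0.87 4.34
saddleR blue [ 9.956000e-01  9.320000e-02  4.488208e+02 -3.462448e+02] 1.74 5.35
saddleR red [ 9.898000e-01  1.427000e-01  4.555382e+02 -3.442331e+02] 2.01 8.2
saddleL blue [ 9.945000e-01  1.050000e-01  4.412116e+02 -3.130424e+02] 0.78 6.03
saddleL red [ 9.929000e-01  1.190000e-01  4.481222e+02 -3.101036e+02] 1.92 6.84
```

Run:
```python
import cv2,numpy as np
a=cv2.imread("pics/top0.png")
b=cv2.resize(a[125:185,235:345],(780,425),interpolation=cv2.INTER_NEAREST)
cv2.imwrite("pics/bat.png",b)
```

```text
(no output)
```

View pics/bat.png

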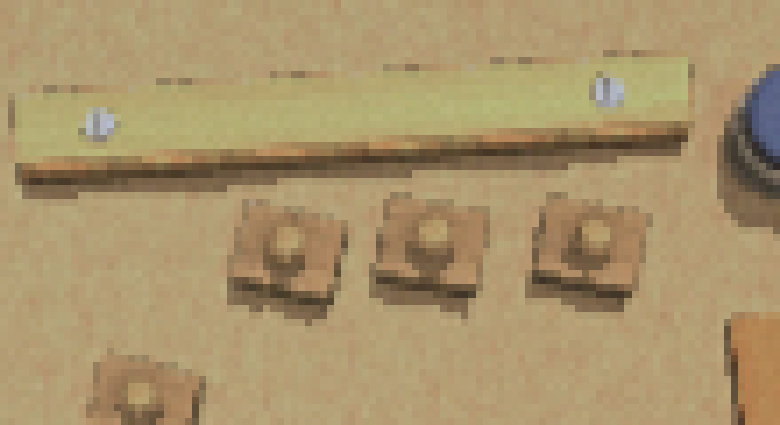

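```bash
cat >> h.py <<'E'
def rows(wps,yaws):
    "tool-frame shift (cm) and turn (deg about tool z) from current pose to world TCP waypoints"
    o=env.get_obs(); R=Ro.from_euler("xyz",o["tool_rot"]); 
    for w,y in zip(wps,yaws):
        d=R.inv().apply(np.array(w)-o["eef_pos"])/10
        dr=(R.inv()*Ro.from_euler("xyz",[np.pi,0,np.radians(y)])).as_rotvec(degrees=True)
        print(w,y,np.round(d,2).tolist(),np.round(dr,1).tolist())
E
python3 - <<'E'
from h import *
b=onz("scene",(183,198),0); print("chest foot",b)
for z in(100,130,160,190): print(z,proj("scene",[b[0],b[1],z]))
for p in [(254.7,180.7),(275.6,158.9),(295.9,157.7),(319.2,157.7)]: print(np.round(onz("top",p,42)))
print("edges",onz("top",(326.7,157),24),onz("top",(247.7,180),24))
rows([[250,420,290],[340,240,290],[400,0,250],[430,-200,220],[447,-328,150],[447,-328,100],[447,-328,29]],[165,170,175,180,185.4,185.4,185.4])
E
```

```text
chest foot [453.44030451 124.6673469    0.        ]
100 [176.15827678 166.02481986]
130 [173.90759257 155.50612004]
160 [171.55433061 144.50801724]
190 [169.09131467 132.99697309]
[525. -49.  42.]
[ 578. -101.   42.]
[ 580. -151.   42.]
[ 578. -208.   42.]
edges [ 582.96302365 -228.35295741   24.        ] [530.03821289 -30.76320506  24.        ]
[250, 420, 290] 165 [-11.77, -5.06, -9.25] [0.0, 0.0, -1.8]
[340, 240, 290] 170 [-25.59, -19.68, -9.25] [0.0, 0.0, -6.8]
[400, 0, 250] 175 [-38.29, -40.92, -5.25] [0.0, 0.0, -11.8]
[430, -200, 220] 180 [-46.95, -59.19, -2.25] [0.0, 0.0, -16.8]
[447, -328, 150] 185.4 [-52.28, -70.95, 4.75] [0.0, 0.0, -22.2]
[447, -328, 100] 185.4 [-52.28, -70.95, 9.75] [0.0, 0.0, -22.2]
[447, -328, 29] 185.4 [-52.28, -70.95, 16.85] [0.0, 0.0, -22.2]
```

Request:
{"name": "carry_out", "arguments": {"targets": [{"translation":[-4,-2,-4.5],"dr":[0,0,0],"claw":1},{"translation":[-8,-4,-8],"dr":[0,0,0],"claw":1},{"translation":[-11.8,-5,-9.2],"dr":[0,0,-2],"claw":1},{"translation":[-14.5,-9,-9.2],"dr":[0,0,-3],"claw":1},{"translation":[-18,-12.6,-9.2],"dr":[0,0,-4],"claw":1},{"translation":[-21.8,-16,-9.2],"dr":[0,0,-5],"claw":1},{"translation":[-25.6,-19.7,-9.2],"dr":[0,0,-7],"claw":1},{"translation":[-28.5,-24,-8.5],"dr":[0,0,-8],"claw":1},{"translation":[-31.5,-29,-7.5],"dr":[0,0,-9],"claw":1},{"translation":[-34.5,-34,-6.5],"dr":[0,0,-10],"claw":1},{"translation":[-37,-38,-6],"dr":[0,0,-11],"claw":1},{"translation":[-38.3,-41,-5.3],"dr":[0,0,-12],"claw":1}]}}

```text
time: 2.0
eef_pos: [398.4, 7.8, 252.6]
tool_rot: [3.142, 0.002, 3.058]
contact_force: [0.5, 0.1, -0.2]
finger_gap: 91.9
finger_force: 0.0
```

Run:
```python
from h import *
rows([[430,-200,220],[447,-328,150],[447,-328,100],[447,-328,29]],[180]+[185.4]*3)
```

```text
[430, -200, 220] 180 [-4.88, -20.44, 3.27] [0.0, 0.1, -4.8]
[447, -328, 150] 185.4 [-7.63, -33.06, 10.27] [-0.0, 0.1, -10.2]
[447, -328, 100] 185.4 [-7.63, -33.06, 15.27] [-0.0, 0.1, -10.2]
[447, -328, 29] 185.4 [-7.61, -33.06, 22.37] [-0.0, 0.1, -10.2]
```

Request:
{"name": "carry_out", "arguments": {"targets": [{"translation":[-1.5,-5,1],"dr":[0,0,-1],"claw":1},{"translation":[-2.5,-9.5,2],"dr":[0,0,-3],"claw":1},{"translation":[-3.7,-14,3],"dr":[0,0,-4],"claw":1},{"translation":[-4.8,-18.5,4],"dr":[0,0,-5],"claw":1},{"translation":[-5.6,-23,6],"dr":[0,0,-7],"claw":1},{"translation":[-6.5,-27.5,8],"dr":[0,0,-9],"claw":1},{"translation":[-7.4,-32,10],"dr":[0,0,-10],"claw":1},{"translation":[-7.4,-32.3,13],"dr":[0,0,-10],"claw":1},{"translation":[-7.4,-32.3,14],"dr":[0,0,-10],"claw":1},{"translation":[-7.4,-32.3,14],"dr":[0,0,-10],"claw":1}]}}

```text
time: 3.0
eef_pos: [443.5, -316.9, 111.0]
tool_rot: [3.138, -0.003, -3.051]
contact_force: [0.5, -0.3, 0.5]
finger_gap: 91.7
finger_force: 0.0
```

Run:
```python
from h import *
im=env.camera("scene"); cv2.imwrite("pics/s1.png",cv2.resize(im[170:350,230:450],(800,655))[:600])
for d in env.place_of("scene","grip")[:2]: print(d["conf"],d["position"],onz("scene",d["position"],48))
rows([[447.5,-328.5,90],[447.5,-328.5,29]],[185.4]*2)
```

```text
0.76 [366.2, 253.3] [ 451.55365998 -330.34233479   48.        ]
0.61 [208.0, 209.3] [411.4610863   18.23466987  48.        ]
[447.5, -328.5, 90] 185.4 [-0.15, -1.1, 2.36] [-0.0, 0.1, -0.2]
[447.5, -328.5, 29] 185.4 [-0.14, -1.1, 8.46] [-0.0, 0.1, -0.2]
```

View pics/s1.png

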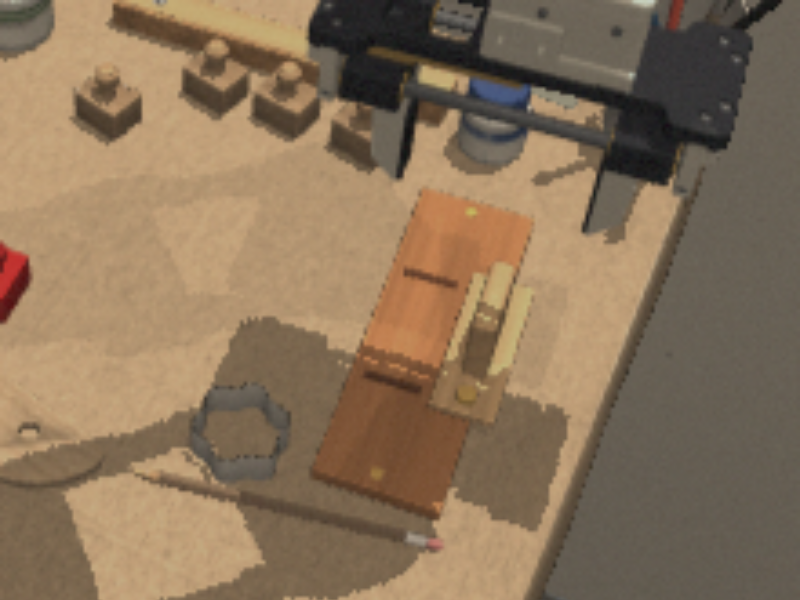

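The close view shows the open fingers straddling the rib (rib top about crop 498,270; finger tips 395,175 and 600,230). Descending 8.3 cm with a 1.1 cm correction.

Request:
{"name": "carry_out", "arguments": {"targets": [{"translation":[-0.1,-1.1,3],"dr":[0,0,0],"claw":1},{"translation":[-0.1,-1.1,5],"dr":[0,0,0],"claw":1},{"translation":[-0.1,-1.1,7],"dr":[0,0,0],"claw":1},{"translation":[-0.1,-1.1,8.2],"dr":[0,0,0],"claw":1},{"translation":[-0.1,-1.1,8.2],"dr":[0,0,0],"claw":1},{"translation":[-0.1,-1.1,8.2],"dr":[0,0,0],"claw":1}]}}

```text
time: 3.7
eef_pos: [447.2, -329.3, 31.7]
tool_rot: [-3.14, 0.001, -3.051]
contact_force: [-0.3, 0.5, 0.4]
finger_gap: 91.8
finger_force: 0.0
```

Request:
{"name": "carry_out", "arguments": {"targets": [{"translation":[0,0,0.2],"dr":[0,0,0],"claw":-0.2},{"translation":[0,0,0.2],"dr":[0,0,0],"claw":-0.5},{"translation":[0,0,0.2],"dr":[0,0,0],"claw":-1},{"translation":[0,0,0.2],"dr":[0,0,0],"claw":-1},{"translation":[0,0,0.2],"dr":[0,0,0],"claw":-1},{"translation":[0,0,0.2],"dr":[0,0,0],"claw":-1},{"translation":[0,0,0.2],"dr":[0,0,0],"claw":-1},{"translation":[0,0,0.2],"dr":[0,0,0],"claw":-1}], "force": 40}}

```text
time: 4.5
eef_pos: [446.4, -329.1, 28.4]
tool_rot: [3.141, 0.0, -3.051]
contact_force: [-0.7, -0.5, -0.3]
finger_gap: 32.8
finger_force: 0.0
```

Request:
{"name": "carry_out", "arguments": {"targets": [{"translation":[0,0,0],"dr":[0,0,0],"claw":-1},{"translation":[0,0,0],"dr":[0,0,0],"claw":-1},{"translation":[0,0,0],"dr":[0,0,0],"claw":-1},{"translation":[0,0,0],"dr":[0,0,0],"claw":-1},{"translation":[0,0,0],"dr":[0,0,0],"claw":-1}], "force": 50}}

```text
time: 5.0
eef_pos: [446.4, -328.9, 28.4]
tool_rot: [3.141, -0.0, -3.051]
contact_force: [-0.2, 0.7, 0.6]
finger_gap: 11.9
finger_force: 50.0
```

Run:
```python
from h import *
rows([[446,-329,90],[440,-300,90],[413,-131,90],[413,-131,35],[413,-131,30.4]],[185.2,140,92.3,92.3,92.3])
```

```text
[446, -329, 90] 185.2 [0.04, -0.0, -6.16] [0.0, -0.0, -0.0]
[440, -300, 90] 140 [0.38, 2.94, -6.16] [0.0, -0.0, 45.2]
[413, -131, 90] 92.3 [1.54, 20.02, -6.16] [0.0, -0.0, 92.9]
[413, -131, 35] 92.3 [1.54, 20.01, -0.66] [0.0, -0.0, 92.9]
[413, -131, 30.4] 92.3 [1.54, 20.01, -0.2] [0.0, -0.0, 92.9]
```

Request:
{"name": "carry_out", "arguments": {"targets": [{"translation":[0,0,-1],"dr":[0,0,0],"claw":-1},{"translation":[0,0,-2.5],"dr":[0,0,0],"claw":-1},{"translation":[0,0,-4.5],"dr":[0,0,0],"claw":-1},{"translation":[0,0,-6],"dr":[0,0,0],"claw":-1},{"translation":[0,0,-6],"dr":[0,0,0],"claw":-1}]}}

```text
time: 5.5
eef_pos: [447.6, -330.2, 90.9]
tool_rot: [-3.138, 0.003, -3.051]
contact_force: [0.3, -0.9, -1.8]
finger_gap: 11.6
finger_force: 50.0
```

Lifted (weight about 2 N on the wrist). Now turning and moving to in front of the blocks.

Request:
{"name": "carry_out", "arguments": {"targets": [{"translation":[0.1,1,0],"dr":[0,0,8],"claw":-1},{"translation":[0.2,2.5,0],"dr":[0,0,16],"claw":-1},{"translation":[0.4,4,0],"dr":[0,0,24],"claw":-1},{"translation":[0.5,6,0],"dr":[0,0,32],"claw":-1},{"translation":[0.7,8,0],"dr":[0,0,40],"claw":-1},{"translation":[0.8,10,0],"dr":[0,0,48],"claw":-1},{"translation":[1,12,0],"dr":[0,0,56],"claw":-1},{"translation":[1.1,14,0],"dr":[0,0,64],"claw":-1},{"translation":[1.3,16,0],"dr":[0,0,72],"claw":-1},{"translation":[1.4,18,0],"dr":[0,0,80],"claw":-1},{"translation":[1.6,20,0],"dr":[0,0,87],"claw":-1},{"translation":[1.6,20,0],"dr":[0,0,92.9],"claw":-1}]}}

```text
time: 6.7
eef_pos: [411.0, -128.9, 87.8]
tool_rot: [-3.139, -0.002, 1.607]
contact_force: [-0.7, -0.3, -2.2]
finger_gap: 12.0
finger_force: 50.0
```

Request:
{"name": "carry_out", "arguments": {"targets": [{"translation":[0,0,2],"dr":[0,0,0],"claw":-1},{"translation":[0,0,4],"dr":[0,0,0],"claw":-1},{"translation":[0,0,4],"dr":[0,0,0],"claw":-1},{"translation":[0,0,4],"dr":[0,0,0],"claw":-1}]}}

```text
time: 7.1
eef_pos: [412.2, -131.2, 48.3]
tool_rot: [-3.14, -0.001, 1.61]
contact_force: [0.0, 0.5, -0.9]
finger_gap: 11.8
finger_force: 50.0
```

Run:
```python
from h import *
im=env.camera("top"); cv2.imwrite("pics/t2.png",im); cv2.imwrite("pics/t2c.png",cv2.resize(im[120:260,220:400],(771,600),interpolation=cv2.INTER_CUBIC))
print(env.get_obs()["wrist_torque"],env.get_obs()["contact_force"])
rows([[413,-131,30]],[92.3])
```

```text
[-0.04476121  0.07256987  0.01750562] [ 0.2885112  -0.39489895 -2.22468259]
[413, -131, 30] 92.3 [0.05, 0.03, 1.88] [0.0, 0.0, -0.0]
```

View pics/t2c.png

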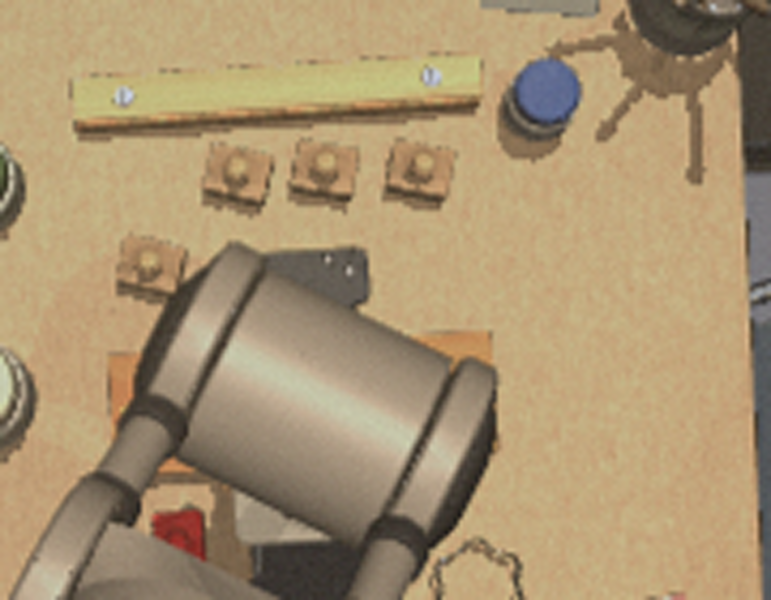

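Run:
```python
from h import *
im=cv2.imread("pics/t2.png").astype(np.float32)
def scan(cols,r0,r1,ch,z):
    W=[]
    for c in cols:
        v=cv2.GaussianBlur(cv2.resize(im[r0:r1,c-1:c+2,ch].mean(1)[:,None],(1,(r1-r0)*4),interpolation=cv2.INTER_LINEAR),(1,5),0)[:,0]
        g=np.abs(np.gradient(v)); k=g.argmax(); W.append(onz("top",(c,r0+(k+.5)/4-.5),z)[:2])
    W=np.array(W); p=np.polyfit(W[:,1],W[:,0],1); print(np.round(p,4),"yaw",np.degrees(np.arctan(-p[0])),"x at -130",np.polyval(p,-130),"res",np.std(W[:,0]-np.polyval(p,W[:,1])))
    return W
a=scan(list(range(247,251))+list(range(323,334)),196,208,0,30); print(np.round(a,1).tolist())
for ch in(0,1,2): scan(range(242,330,2),140,155,ch,22)
```

```text
[-3.850000e-02  4.743292e+02] yaw 2.2031672564502838 x at -130 479.33051392980417 res 0.4283962604427524
[[475.6, -28.5], [475.5, -31.0], [475.5, -33.4], [475.4, -35.9], [483.4, -215.5], [483.4, -218.0], [483.3, -220.4], [483.2, -222.9], [483.2, -225.3], [483.1, -227.8], [483.1, -230.3], [483.0, -232.7], [482.9, -235.2], [482.9, -237.6], [482.8, -240.1]]
[-1.82000e-02  6.05729e+02] yaw 1.0450733789074336 x at -130 608.1004125710587 res 5.01448877787795
[-3.980000e-02  6.048715e+02] yaw 2.279043239620587 x at -130 610.0451949527411 res 4.783523540954255
[-4.07000e-02  6.06858e+02] yaw 2.3307207487394455 x at -130 612.1491949340258 res 3.2520615006932676
```

Request:
{"name": "carry_out", "arguments": {"targets": [{"translation":[0.5,0,0.8],"dr":[0,0,0],"claw":-1},{"translation":[0.7,0,1.8],"dr":[0,0,0],"claw":-1},{"translation":[0.7,0.3,1.8],"dr":[0,0,0],"claw":-1},{"translation":[0.7,0.8,1.8],"dr":[0,0,0],"claw":-1},{"translation":[0.7,1.3,1.8],"dr":[0,0,0],"claw":-1},{"translation":[0.7,1.5,1.8],"dr":[0,0,0],"claw":-1},{"translation":[0.7,1.5,1.8],"dr":[0,0,0],"claw":-1}]}}

```text
time: 7.85
eef_pos: [427.8, -123.9, 30.6]
tool_rot: [3.141, 0.0, 1.611]
contact_force: [0.5, -0.4, -2.3]
finger_gap: 11.6
finger_force: 50.0
```

Request:
{"name": "carry_out", "arguments": {"targets": [{"translation":[0,0.3,0],"dr":[0,0,0],"claw":-1},{"translation":[0,0.7,0],"dr":[0,0,0],"claw":-1},{"translation":[0,1.1,0],"dr":[0,0,0],"claw":-1},{"translation":[0,1.5,0],"dr":[0,0,0],"claw":-1},{"translation":[0,1.9,0],"dr":[0,0,0],"claw":-1},{"translation":[0,2.3,0],"dr":[0,0,0],"claw":-1},{"translation":[0,2.7,0],"dr":[0,0,0],"claw":-1},{"translation":[0,3.1,0],"dr":[0,0,0],"claw":-1},{"translation":[0,3.5,0],"dr":[0,0,0],"claw":-1},{"translation":[0,3.9,0],"dr":[0,0,0],"claw":-1},{"translation":[0,4.3,0],"dr":[0,0,0],"claw":-1},{"translation":[0,4.7,0],"dr":[0,0,0],"claw":-1}]}}

```text
time: 9.05
eef_pos: [474.5, -121.8, 30.4]
tool_rot: [-3.142, -0.0, 1.61]
contact_force: [-0.1, 0.0, -2.1]
finger_gap: 12.1
finger_force: 50.0
```

Request:
{"name": "carry_out", "arguments": {"targets": [{"translation":[0,0.3,0],"dr":[0,0,0],"claw":-1},{"translation":[0,0.6,0],"dr":[0,0,0],"claw":-1},{"translation":[0,0.9,0],"dr":[0,0,0],"claw":-1},{"translation":[0,1.2,0],"dr":[0,0,0],"claw":-1},{"translation":[0,1.5,0],"dr":[0,0,0],"claw":-1},{"translation":[0,1.8,0],"dr":[0,0,0],"claw":-1},{"translation":[0,2.1,0],"dr":[0,0,0],"claw":-1},{"translation":[0,2.4,0],"dr":[0,0,0],"claw":-1},{"translation":[0,2.6,0],"dr":[0,0,0],"claw":-1},{"translation":[0,2.6,0],"dr":[0,0,0],"claw":-1}]}}

```text
time: 10.05
eef_pos: [500.4, -120.9, 30.4]
tool_rot: [3.141, -0.0, 1.61]
contact_force: [-0.0, -0.2, -1.7]
finger_gap: 12.6
finger_force: 50.0
```

Run:
```python
from h import *
im=env.camera("top"); cv2.imwrite("pics/t3.png",im)
im=env.camera("scene");cv2.imwrite("pics/s3c.png",cv2.resize(im[160:280,220:400],(800,533),interpolation=cv2.INTER_CUBIC))
o=[env.get_obs()]; print(o[0]["wrist_torque"],o[0]["contact_force"],o[0]["eef_pos"])
```

```text
[-0.13864658  0.19280419 -0.01712631] [-1.3457818   0.7769007  -1.81685355] [ 500.25345412 -120.81079425   30.3921274 ]
```

View pics/s3c.png

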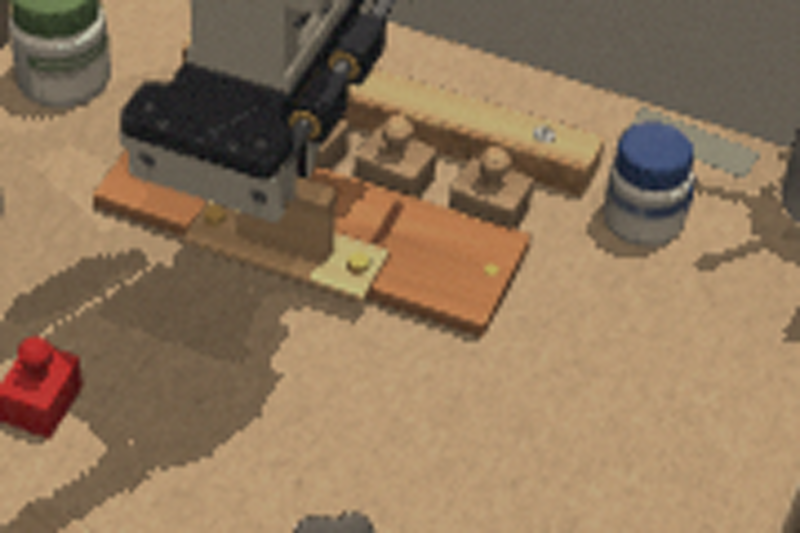

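Request:
{"name": "carry_out", "arguments": {"targets": [{"translation":[0,0.2,0],"dr":[0,0,0],"claw":-1},{"translation":[0,0.4,0],"dr":[0,0,0],"claw":-1},{"translation":[0,0.6,0],"dr":[0,0,0],"claw":-1},{"translation":[0,0.8,0],"dr":[0,0,0],"claw":-1},{"translation":[0,1.0,0],"dr":[0,0,0],"claw":-1},{"translation":[0,1.0,0],"dr":[0,0,0],"claw":-1}]}}

```text
time: 10.75
eef_pos: [510.6, -120.5, 30.4]
tool_rot: [3.141, 0.0, 1.61]
contact_force: [-0.3, -1.1, -1.8]
finger_gap: 11.9
finger_force: 50.0
```

Run:
```python
from h import *
im=env.camera("top"); cv2.imwrite("pics/t4.png",im); 
im=env.camera("scene");cv2.imwrite("pics/s4.png",im)
a=cv2.resize(cv2.imread("pics/t4.png")[130:200,235:345],(800,509),interpolation=cv2.INTER_CUBIC); cv2.imwrite("pics/t4c.png",a)
print(env.get_obs()["contact_force"],env.get_obs()["wrist_torque"])
```

```text
[-0.71959632  0.45688107 -2.34718133] [-0.11891458  0.19738927  0.0435881 ]
```

View pics/t4c.png

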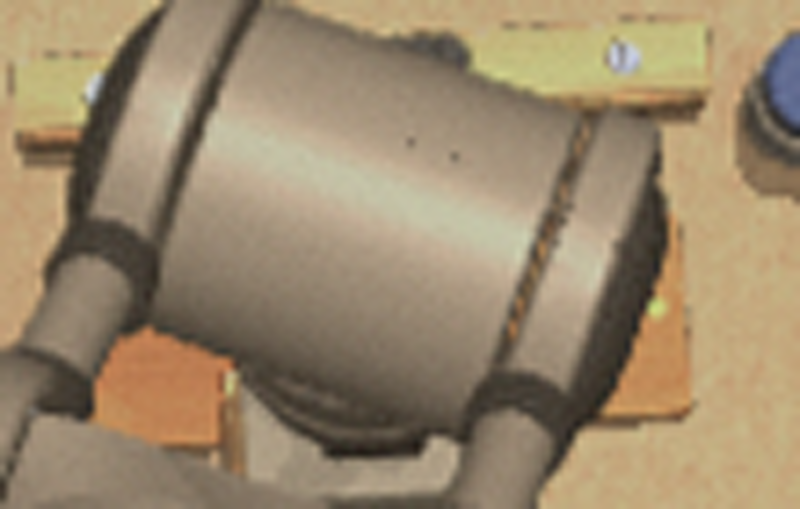

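The arm hides the row from above (only the blade's right end at crop 685,230–690,415 shows), so I go on by feel.

Request:
{"name": "carry_out", "arguments": {"targets": [{"translation":[0,0.1,0],"dr":[0,0,0],"claw":-1},{"translation":[0,0.2,0],"dr":[0,0,0],"claw":-1},{"translation":[0,0.3,0],"dr":[0,0,0],"claw":-1},{"translation":[0,0.3,0],"dr":[0,0,0],"claw":-1}]}}

```text
time: 11.25
eef_pos: [513.3, -120.3, 30.4]
tool_rot: [3.141, -0.0, 1.61]
contact_force: [-1.7, -0.1, -1.2]
finger_gap: 11.9
finger_force: 50.0
```

Request:
{"name": "carry_out", "arguments": {"targets": [{"translation":[0,0.05,0],"dr":[0,0,0],"claw":-1},{"translation":[0,0.1,0],"dr":[0,0,0],"claw":-1},{"translation":[0,0.1,0],"dr":[0,0,0],"claw":-1}]}}

```text
time: 11.55
eef_pos: [514.2, -120.3, 30.4]
tool_rot: [3.141, -0.0, 1.61]
contact_force: [-1.7, -1.0, -2.0]
finger_gap: 12.0
finger_force: 50.0
```

Request:
{"name": "carry_out", "arguments": {"targets": [{"translation":[0,0.05,0],"dr":[0,0,0],"claw":-1},{"translation":[0,0.1,0],"dr":[0,0,0],"claw":-1},{"translation":[0,0.1,0],"dr":[0,0,0],"claw":-1}]}}

```text
time: 11.85
eef_pos: [515.3, -120.3, 30.4]
tool_rot: [3.141, -0.0, 1.61]
contact_force: [-2.0, -0.4, -1.5]
finger_gap: 11.7
finger_force: 50.0
```

Request:
{"name": "carry_out", "arguments": {"targets": [{"translation":[0,0.05,0],"dr":[0,0,0],"claw":-1},{"translation":[0,0.1,0],"dr":[0,0,0],"claw":-1},{"translation":[0,0.1,0],"dr":[0,0,0],"claw":-1}]}}

```text
time: 12.15
eef_pos: [516.2, -120.2, 30.4]
tool_rot: [3.141, -0.0, 1.61]
contact_force: [-1.8, 0.4, -1.2]
finger_gap: 11.8
finger_force: 50.0
```

Request:
{"name": "carry_out", "arguments": {"targets": [{"translation":[0,0.05,0],"dr":[0,0,0],"claw":-1},{"translation":[0,0.1,0],"dr":[0,0,0],"claw":-1},{"translation":[0,0.1,0],"dr":[0,0,0],"claw":-1}]}}

```text
time: 12.45
eef_pos: [517.2, -120.2, 30.4]
tool_rot: [3.141, -0.0, 1.61]
contact_force: [-1.6, 0.3, -0.8]
finger_gap: 12.0
finger_force: 50.0
```

Request:
{"name": "carry_out", "arguments": {"targets": [{"translation":[0,0.05,0],"dr":[0,0,0],"claw":-1},{"translation":[0,0.1,0],"dr":[0,0,0],"claw":-1},{"translation":[0,0.1,0],"dr":[0,0,0],"claw":-1}]}}

```text
time: 12.75
eef_pos: [518.2, -120.1, 30.4]
tool_rot: [3.141, -0.0, 1.61]
contact_force: [-0.6, -0.1, -1.1]
finger_gap: 11.7
finger_force: 50.0
```

Request:
{"name": "carry_out", "arguments": {"targets": [{"translation":[0,0.05,0],"dr":[0,0,0],"claw":-1},{"translation":[0,0.1,0],"dr":[0,0,0],"claw":-1},{"translation":[0,0.1,0],"dr":[0,0,0],"claw":-1}]}}

```text
time: 13.05
eef_pos: [519.3, -120.1, 30.4]
tool_rot: [3.141, -0.0, 1.61]
contact_force: [-1.2, -0.0, -0.4]
finger_gap: 12.1
finger_force: 50.0
```

Run:
```python
from h import *
im=env.camera("scene");cv2.imwrite("pics/s5c.png",cv2.resize(im[160:260,230:380],(800,533),interpolation=cv2.INTER_CUBIC))
F=[];T=[]
for k in range(4):
    o=env.get_obs();F.append(o["contact_force"]);T.append(o["wrist_torque"]);env.camera("top")
print(np.round(F,2),np.round(np.mean(T,0),3))
```

```text
[[-0.47  0.32 -1.46]
 [-1.41 -0.26 -1.96]
 [-1.5   0.57 -2.43]
 [-1.14 -0.19 -2.  ]] [-0.118  0.327  0.006]
```

View pics/s5c.png

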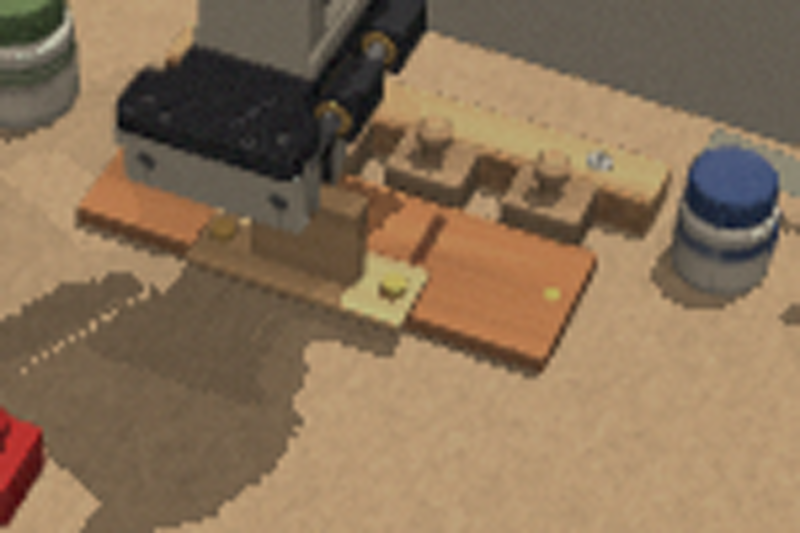

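Stamps 3 and 4 (crop 430,165 and 548,205) lie square on the blade edge, a few mm short of the batten; I continue in 1 mm steps.

Request:
{"name": "carry_out", "arguments": {"targets": [{"translation":[0,0.05,0],"dr":[0,0,0],"claw":-1},{"translation":[0,0.1,0],"dr":[0,0,0],"claw":-1},{"translation":[0,0.1,0],"dr":[0,0,0],"claw":-1}]}}

```text
time: 13.6
eef_pos: [519.7, -120.0, 30.3]
tool_rot: [-3.141, -0.0, 1.61]
contact_force: [-3.5, 0.2, -0.6]
finger_gap: 11.9
finger_force: 50.0
```

```bash
cat > f.py <<'E'
from h import *
F=[];T=[]
for k in range(5):
    env.camera("top");o=env.get_obs();F.append(o["contact_force"]);T.append(o["wrist_torque"])
print(o["time"],np.round(np.mean(F,0),2),np.round([f[0] for f in F],1),np.round(np.mean(T,0),3),o["eef_pos"],np.degrees(o["tool_rot"]))
E
python3 f.py
```

```text
13.85 [-3.5  -0.24  0.45] [-2.8 -3.3 -4.4 -3.8 -3.2] [-0.086  0.853 -0.006] [ 519.77525108 -119.98776981   30.38212645] [-1.79962680e+02 -1.46468758e-02  9.22687133e+01]
```

Request:
{"name": "carry_out", "arguments": {"targets": [{"translation":[0,0.05,0],"dr":[0,0,0],"claw":-1},{"translation":[0,0.05,0],"dr":[0,0,0],"claw":-1}]}}

```text
time: 14.05
eef_pos: [520.1, -120.0, 30.3]
tool_rot: [-3.141, -0.0, 1.61]
contact_force: [-5.0, -0.2, 0.6]
finger_gap: 12.0
finger_force: 50.1
```

```bash
python3 f.py
```

```text
14.3 [-5.19  0.08  0.98] [-4.1 -5.9 -6.  -4.9 -5. ] [-0.134  1.084 -0.005] [ 520.12477577 -119.96455257   30.32246904] [-1.79939984e+02 -1.98300185e-02  9.22695850e+01]
```

Request:
{"name": "carry_out", "arguments": {"targets": [{"translation":[0,0.04,0],"dr":[0,0,0],"claw":-1},{"translation":[0,0.07,0],"dr":[0,0,0],"claw":-1},{"translation":[0,0.07,0],"dr":[0,0,0],"claw":-1},{"translation":[0,0.07,0],"dr":[0,0,0],"claw":-1}]}}

```text
time: 14.7
eef_pos: [520.4, -119.9, 30.3]
tool_rot: [-3.14, -0.0, 1.611]
contact_force: [-6.5, -0.5, 2.3]
finger_gap: 11.8
finger_force: 50.1
```

```bash
python3 f.py
python3 - <<'E'
from h import *
im=env.camera("scene");cv2.imwrite("pics/s6c.png",cv2.resize(im[160:260,230:380],(800,533),interpolation=cv2.INTER_CUBIC))
E
```

```text
14.95 [-6.01 -0.49  1.44] [-5.7 -5.9 -6.7 -6.1 -5.6] [-0.158  1.286  0.002] [ 520.42389809 -119.88643438   30.25519905] [-1.79890747e+02 -2.88549452e-02  9.22754886e+01]
```

View pics/s6c.png

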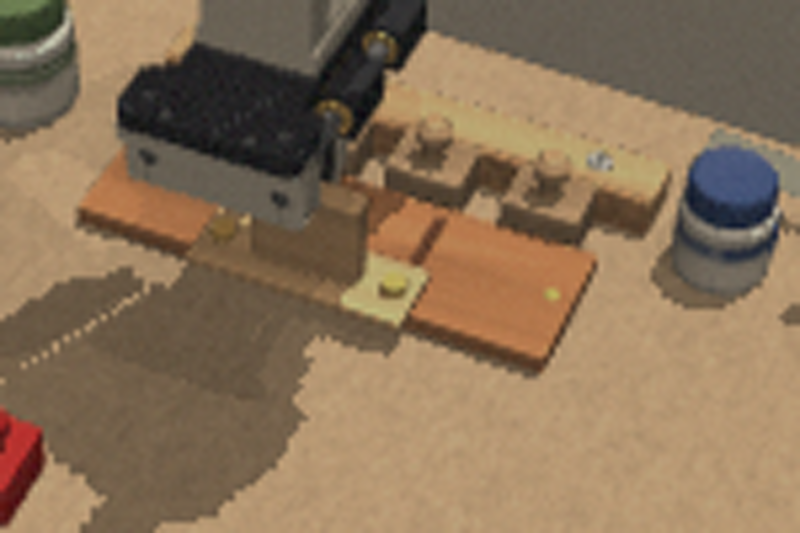

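The row looks flat on the batten (stamps 3, 4 at crop 430,165 and 548,205, in the batten's shadow line); the twist about z is about zero. A little more push, then hold.

Request:
{"name": "carry_out", "arguments": {"targets": [{"translation":[0,0.04,0],"dr":[0,0,0],"claw":-1},{"translation":[0,0.06,0],"dr":[0,0,0],"claw":-1},{"translation":[0,0.06,0],"dr":[0,0,0],"claw":-1},{"translation":[0,0.06,0],"dr":[0,0,0],"claw":-1}]}}

```text
time: 15.4
eef_pos: [520.7, -119.9, 30.2]
tool_rot: [-3.139, -0.001, 1.611]
contact_force: [-8.1, -0.2, 2.5]
finger_gap: 11.9
finger_force: 50.1
```

```bash
python3 f.py
```

```text
15.65 [-7.25 -0.45  1.87] [-7.4 -7.7 -7.  -7.1 -7.2] [-0.199  1.459 -0.014] [ 520.68143657 -119.84813629   30.21377206] [-1.79850830e+02 -3.49758561e-02  9.22780984e+01]
```

Request:
{"name": "carry_out", "arguments": {"targets": [{"translation":[0,0.02,0],"dr":[0,0,0],"claw":-1},{"translation":[0,0.02,0],"dr":[0,0,0],"claw":-1},{"translation":[0,0.02,0],"dr":[0,0,0],"claw":-1},{"translation":[0,0.02,0],"dr":[0,0,0],"claw":-1},{"translation":[0,0.02,0],"dr":[0,0,0],"claw":-1},{"translation":[0,0.02,0],"dr":[0,0,0],"claw":-1},{"translation":[0,0.02,0],"dr":[0,0,0],"claw":-1},{"translation":[0,0.02,0],"dr":[0,0,0],"claw":-1},{"translation":[0,0.02,0],"dr":[0,0,0],"claw":-1},{"translation":[0,0.02,0],"dr":[0,0,0],"claw":-1},{"translation":[0,0.02,0],"dr":[0,0,0],"claw":-1},{"translation":[0,0.02,0],"dr":[0,0,0],"claw":-1}]}}

```text
time: 16.85
eef_pos: [520.7, -119.8, 30.2]
tool_rot: [-3.139, -0.001, 1.611]
contact_force: [-7.6, -0.2, 2.4]
finger_gap: 11.8
finger_force: 50.1
```

```bash
python3 f.py
```

```text
17.1 [-7.72 -0.8   2.63] [-7.3 -7.8 -8.2 -6.8 -8.4] [-0.208  1.618 -0.014] [ 520.67757424 -119.84849307   30.19469664] [-1.79827727e+02 -3.88146312e-02  9.22783145e+01]
```

Request:
{"name": "carry_out", "arguments": {"targets": [{"translation":[0,-0.2,0],"dr":[0,0,0],"claw":-1},{"translation":[0,-0.5,0],"dr":[0,0,0],"claw":-1},{"translation":[0,-1,0],"dr":[0,0,0],"claw":-1},{"translation":[0,-1.7,0],"dr":[0,0,0],"claw":-1},{"translation":[0,-2.5,0],"dr":[0,0,0],"claw":-1},{"translation":[0,-3.5,0],"dr":[0,0,0],"claw":-1},{"translation":[0,-4.5,0],"dr":[0,0,0],"claw":-1},{"translation":[0,-5.5,0],"dr":[0,0,0],"claw":-1},{"translation":[0,-6.5,0],"dr":[0,0,0],"claw":-1},{"translation":[0,-7.5,0],"dr":[0,0,0],"claw":-1},{"translation":[0,-8.2,0],"dr":[0,0,0],"claw":-1},{"translation":[0,-8.5,0],"dr":[0,0,0],"claw":-1}]}}

```text
time: 18.3
eef_pos: [436.4, -123.3, 30.5]
tool_rot: [-3.141, -0.0, 1.61]
contact_force: [-0.2, -0.2, -1.2]
finger_gap: 12.0
finger_force: 50.0
```

Request:
{"name": "carry_out", "arguments": {"targets": [{"translation":[0,0,0.08],"dr":[0,0,0],"claw":-1},{"translation":[0,0,0.14],"dr":[0,0,0],"claw":-1},{"translation":[0,0,0.14],"dr":[0,0,0],"claw":-1}]}}

```text
time: 18.6
eef_pos: [437.6, -123.4, 28.9]
tool_rot: [3.141, 0.0, 1.61]
contact_force: [-0.3, 0.2, -2.1]
finger_gap: 12.2
finger_force: 50.0
```

```bash
python3 f.py
```

```text
18.85 [ 0.26 -0.36 -2.19] [0.2 0.3 0.1 0.2 0.5] [-0.1    0.065  0.002] [ 437.32059198 -123.3090326    28.96474495] [ 1.79997600e+02 -4.12107160e-03  9.22757636e+01]
```

Request:
{"name": "carry_out", "arguments": {"targets": [{"translation":[0,0,0.04],"dr":[0,0,0],"claw":-1},{"translation":[0,0,0.07],"dr":[0,0,0],"claw":-1},{"translation":[0,0,0.07],"dr":[0,0,0],"claw":-1}]}}

```text
time: 19.15
eef_pos: [437.3, -123.3, 28.3]
tool_rot: [3.141, -0.0, 1.61]
contact_force: [-0.1, -0.4, -1.7]
finger_gap: 11.9
finger_force: 50.0
```

```bash
python3 f.py
```

```text
19.4 [-0.08  0.02 -1.18] [ 0.1 -0.7  0.3 -0.1 -0. ] [-0.028  0.075 -0.029] [ 437.22965288 -123.32439939   28.34398178] [ 1.79991166e+02 -4.66763035e-03  9.22635707e+01]
```

Partly carried by the table now. Another 0.4 mm, then open and rise.

Request:
{"name": "carry_out", "arguments": {"targets": [{"translation":[0,0,0.04],"dr":[0,0,0],"claw":-1},{"translation":[0,0,0.04],"dr":[0,0,0],"claw":-1},{"translation":[0,0,0.04],"dr":[0,0,0],"claw":-0.2},{"translation":[0,0,0.04],"dr":[0,0,0],"claw":-0.1},{"translation":[0,0,0.04],"dr":[0,0,0],"claw":0},{"translation":[0,0,0.04],"dr":[0,0,0],"claw":0.2},{"translation":[0,0,0.04],"dr":[0,0,0],"claw":0.2},{"translation":[0,0,0.04],"dr":[0,0,0],"claw":0.2}]}}

```text
time: 20.2
eef_pos: [437.2, -123.4, 27.8]
tool_rot: [-3.142, -0.0, 1.61]
contact_force: [0.8, 0.6, -0.0]
finger_gap: 53.3
finger_force: 0.0
```

Request:
{"name": "carry_out", "arguments": {"targets": [{"translation":[0,0,-1],"dr":[0,0,0],"claw":0.2},{"translation":[0,0,-4],"dr":[0,0,0],"claw":0.2},{"translation":[0,0,-9],"dr":[0,0,0],"claw":0.2},{"translation":[0,0,-14],"dr":[0,0,0],"claw":0.2},{"translation":[0,0,-18],"dr":[0,0,0],"claw":0.2},{"translation":[0,-4,-20],"dr":[0,0,0],"claw":0.2},{"translation":[0,-7,-20],"dr":[0,0,0],"claw":0.2},{"translation":[0,-7,-20],"dr":[0,0,0],"claw":0.2}]}}

```text
time: 21.0
eef_pos: [364.7, -125.8, 229.4]
tool_rot: [3.141, 0.001, 1.609]
contact_force: [-0.7, 0.1, 0.4]
finger_gap: 54.8
finger_force: 0.0
```

Run:
```python
from h import *
im=env.camera("top"); cv2.imwrite("pics/t7c.png",cv2.resize(im[130:220,230:350],(800,600),interpolation=cv2.INTER_CUBIC))
for d in env.place_of("top","stamp_1")[:7]: print(round(d["conf"],2),np.round(onz("top",d["position"],0)))
print(env.get_obs()["eef_pos"],env.get_obs()["contact_force"])
```

```text
0.74 [ 602. -202.    0.]
0.69 [ 218. -319.    0.]
0.59 [ 608. -149.    0.]
0.48 [ 601. -100.    0.]
0.47 [590. -43.   0.]
[ 367.25140969 -126.24256585  228.8344169 ] [ 0.5838675  -0.53342986  0.6661256 ]
```

View pics/t7c.png

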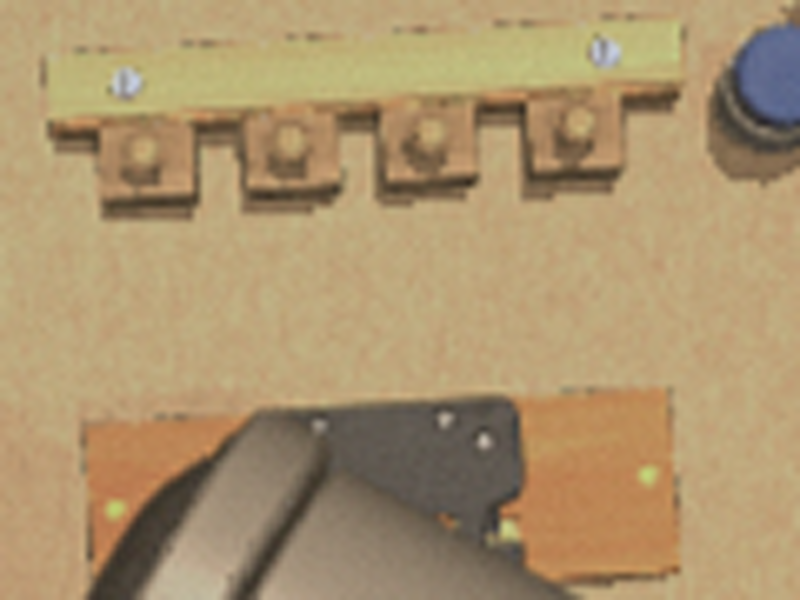

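All four stamps (crop 148,155; 290,150; 430,140; 577,130) sit square against the cork. The straightedge lies flat well clear of them, and the gripper is free.

```bash
python3 -c "
from cell import env
print(env.job_done())"
```

```text
the job is handed in; nothing more can be done
None
```

The job is handed in, with no verdict returned: all four stamps sit flat against the cork, held about 1.4 s at 7–8 N, and the straightedge lies clear of the row, released, at about 21 s of 61 s.

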